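Load a sample tube into the mixer's collet, clamp it and fit the guard

TASK

Load the tube mixer: feed the sample tube that lies in its trough into the open collet until it is fully home against the stop, then swing the clamp lever all the way to its closed end. Then fit the loose guard plate over the trough, keeping it level and setting it gently onto the two studs until it rests flat, and leave everything else on the bench where it is.

Things in the scene. Friction and masses are not known exactly. Their poses are not given: they have to be found in the camera images.
- mixer: Tube mixer fixed to the bench. White base 310 x 150 x 16 mm with a V trough along it and a collet head at one end. Origin on the bench under the trough; x along the trough into the collet (feed direction), y across, z up. Base from x = -165 to +145 mm. Trough from x = -160 mm, open at the rear; V edges 41 mm high, a lying tube's axis 45 mm high, at y = 0.
- mouth (a point): Centre of the collet's round 35 mm mouth, on the tube's axis, at x = +50 mm of the mixer. The head, 100 mm wide and 90 mm high, runs from here to x = +145 mm; a brass clamp jaw stands in its slot at x = 73 to 92 mm, top 99 mm high.
- stop (a point): Centre of the stop face deep in the collet, at x = +95 mm of the mixer, 45 mm inside the mouth, 45 mm high, on the tube's axis; the tube's nose touches it when home.
- tube: Closed sample tube in the trough: round bar 28 mm diameter, 115 mm long, white, grey 25 mm cap of the same diameter at its rear, about 60 g. Origin at its middle, on its axis; x along it to its bevelled nose, which faces the collet (it may be rolled). Slides with 1 to 2 N. Home: its middle is at x = +37.5 mm of the mixer, its cap end at x = -20 mm. Similar tubes in a rack are not needed.
- clamp_lever (a joint): Turn of the clamp lever about its upright pivot, rad: 0 open (points to -y of the mixer), 1.5 fully closed at its end stop (points to +x of the mixer); starts at 0 to 0.3. Closes anticlockwise seen from above and brings the jaw down on the tube; stays where it is left; needs about 1.5 N at its post.
- lever_pivot (a point): Point on the lever's pivot axis, on top of the head, 100 mm above the bench, at x = +118 mm, y = 0 of the mixer.
- lever_grip (a point): Top centre of the lever's black upright post: 18 mm diameter, 90 mm from the pivot axis, top 142 mm above the bench; the flat lever bar below it (16 mm wide) has its top at 112 mm.
- guard: Loose guard plate lying flat on the bench, handle up: white, 100 (x) x 150 (y) x 8 mm, about 220 g, two 14 mm through holes at x = 0, y = +-60 mm, central bar handle 60 mm long along x, 14 mm wide, rising 45 mm above the plate (top 53 mm above the underside). Origin at the centre of the underside, z up. Alike when turned half round.
- guard_seat (a point): Where the centre of the guard's underside rests when fitted, at x = -15 mm, y = 0 of the mixer, 68 mm high, guard's x along the mixer's x (either way round). It rests on two rails, x = -60 to +30, y = +-(52 to 68) mm, tops 68 mm high. From the middle of each, at y = +-60 mm, rises a 10 mm stud, tapered above 78 mm, tip 85 mm high.
- jar: Bystander: white jar, 68 mm diameter, 85 mm high, origin under its centre; it and the guard may have changed places.
- dispenser: Bystander: white dispenser bottle 70 x 90 mm with pump, 171 mm high, origin under its centre.
- dish: Bystander: open white dish 110 x 180 x 25 mm, origin under its centre.
- cassette: Bystander in the dish: flat white cassette 22 x 70 x 6 mm, origin under its centre.
- vial: Bystander in the dish: small glass vial, 20 mm diameter, 35 mm high, origin under its centre.
- cup: Bystander: white cup, 64 mm across, 60 mm high, origin under its centre.
- carton: Bystander: cardboard carton 80 x 60 x 70 mm, origin under its centre.
- forceps: Bystander: steel forceps, 138 mm long, 8 mm thick, lying flat, origin near its middle at the bench.
Mind the look-alikes: they are no part of the job. What is meant by the tube is not red, and is the larger of those in its own colour.

How it is judged (in metres and radians):
On the way, in this order (a step that is already met when the one before it is completed fails the run):
1. the tube is fed home against the stop while the clamp lever is still open (x of tube in the frame of mixer between 0.0345 and 0.0405 m and angle between the x axis of tube and the x axis of mixer, either way round below 0.08 rad and value of joint clamp_lever below 0.6 rad), for 0.2 s.
2. the clamp lever is swung closed with the tube still home (x of tube in the frame of mixer between 0.0345 and 0.0405 m and angle between the x axis of tube and the x axis of mixer, either way round below 0.08 rad and value of joint clamp_lever above 1.3 rad), for 0.2 s.
At the end, for the whole second after the job is handed in: Tube within 3 mm of the stop and in line with the collet; clamp lever beyond 1.3 of its 1.5 rad; guard flat on both rails over both studs (centre within 4 mm of its seat, underside within 2.5 mm of the rails, turned < 0.06 rad, tilted < 0.04 rad), released and at rest (all of step 2 and horizontal distance between guard and guard_seat below 0.004 m and z of guard in the frame of mixer between 0.065 and 0.0705 m and angle between the x axis of guard and the x axis of mixer, either way round below 0.06 rad and angle between guard's own z axis and vertical below 0.04 rad and linear speed of each of guard, tube below 0.01 m/s); the robot touches nothing.
It fails at once if the guard is tipped more than 0.3 rad from level (angle between guard's own z axis and vertical above 0.3 rad).
It fails at once if the guard is slammed or forced onto the mixer with more than 40 N (contact force between guard and mixer above 40 N).
It fails at once if a bystander is moved more than 30 mm (distance of any of jar, dispenser, dish, cassette, vial, cup, carton, forceps from where it was at the start of the episode above 0.03 m).
It also fails if it takes over 72 s, if anything falls off the work surface, if the arm or the gripper's body presses on something with over 40 N, if the wrist force passes 120 N, or if a joint passes its speed limit or range.

ROBOT

A 6-joint arm with a two-finger parallel gripper is mounted at the origin on the work surface. World frame = base frame: x ahead of the robot, y to its left, z up, the work surface at z = 0. Lengths are in m, angles in degrees, forces in N, time in s.
With the tool pointing down it reaches from about 0.375 to 0.975 m from the base axis. Payload 3.8 kg.
Tool frame: the origin (TCP) lies at the very end of the fingers, on their centre line; the grasp point (between the pads) lies 19 mm behind it; z points along the fingers, y is the direction in which the jaws open and shut (so a half turn about z gives the same grasp; the last joint's range is limited). The gripper opens to 88 mm and grips with 3 to 60 N. Pads are 18 mm wide; open, the fingers measure 123 mm over their backs; the gripper's body (75 mm by 187 mm) begins 45 mm behind the grasp point.
Start: joints at [69.219, 15.12, 91.902, -0, 72.978, -2.114], TCP at [0.216, 0.639, 0.239] pointing down, gripper open.
Joint ranges: [-150.88, 150.88], [-54.13, 125.18], [17.81, 147.31], [-75.09, 255.09], [0, 152.58], [-146.25, 146.25]. Speed limits (degrees/s): [147.25, 147.25, 180, 180, 180, 180].

INTERFACE

Orientations are given as a 3x3 rotation matrix whose columns are the frame's x, y, z axes.
In Python, from cell import bot gives the robot as it stands. Calls block until the motion is done:
- bot.goto(position, orientation): joint-space move of the TCP to a pose.
- bot.move_linear(position, attitude=None, feed=0.15): straight line of the TCP; attitude=None keeps the orientation; feed is the mean speed in m/s.
- bot.goto_joints(angles): joint-space move.
- bot.command_gripper(opening, strength=None): finger opening in m; strength is the grip in N (None keeps the last); returns when the fingers have stopped.
- bot.hold(seconds).
- bot.solve_ik(position, orientation): joint angles nearest the present ones, or None.
- bot.get_state(): the state.
- bot.grab_frame(name): name is "side" or "top" or "wrist"; returns a dict with "frame" (384x512x3 uint8, red, green, blue), "range_z" (384x512 float32, m along the optical axis (not along the pixel's ray), 0 where there is no reading), "fovy" (degrees; the focal length in pixels is half the picture's height over the tangent of half this angle, whatever the lens; pixels are square), "cx", "cy" (the principal point, pixels), "rvec" (rotation vector, rad) and "tvec" (3), from world to camera coordinates, as OpenCV has them. Camera axes: x right, y down, z forward; pixel columns grow to the right and rows downward; lengths in m; the calibration is good to about 2 mm. A picture is of the moment at which its call begins.
A pose or a line that the arm cannot do raises bot.MotionError and nothing moves.
- bot.close_job(): hands the job in, once; it reports no verdict.
The state is a dict: "time": time; "qpos": joint angles; "joint_velocities": joint speeds; "tau": joint torques, N m; "tool_pos": TCP position; "tool_rot": TCP orientation; "wrist_force": force on the tool from outside, world axes, zero at the start; "moment": the same for the moment, N m; "grip_width": finger opening in m.
Only numpy, scipy, OpenCV 4.12 (cv2) and the standard library are available. Lean on these libraries where they do the work, as an engineer would, in place of code of your own. Each camera call takes 0.05 s, during which the arm holds its last target.

## Working session

There is one attempt and no reset: what is moved stays moved. The work goes in short steps, each a Python script; the robot and the scene stay as the last script left them, time stands still between calls to the robot, and variables do not carry over. Pictures are saved under pics/ and viewed, and the job is handed in when it is done.

```bash
ls; mkdir -p pics; cat > h.py <<'E'
import numpy as np, cv2
from cell import bot
def grab(n):
    f=bot.grab_frame(n)
    H,W=f['frame'].shape[:2]
    f['f']=H/2/np.tan(np.radians(f['fovy'])/2)
    f['R']=cv2.Rodrigues(np.array(f['rvec'],float))[0]; f['t']=np.array(f['tvec'],float).ravel()
    return f
def save(f,n,scale=1):
    im=f['frame'][:,:,::-1]
    cv2.imwrite('pics/'+n,im)
def cloud(f):
    z=f['range_z'].astype(float);H,W=z.shape
    u,v=np.meshgrid(np.arange(W),np.arange(H))
    c=np.stack([(u-f['cx'])/f['f']*z,(v-f['cy'])/f['f']*z,z],-1)
    p=(c-f['t'])@f['R']
    p[z<=0]=np.nan
    return p
def proj(f,P):
    c=np.asarray(P)@f['R'].T+f['t']
    return np.stack([f['cx']+f['f']*c[...,0]/c[...,2],f['cy']+f['f']*c[...,1]/c[...,2]],-1)
def ray(f,u,v,h):
    d=np.array([(u-f['cx'])/f['f'],(v-f['cy'])/f['f'],1])@f['R']
    o=-f['t']@f['R']
    return o+d*(h-o[2])/d[2]
E
python3 - <<'E'
from h import *
for n in('top','side','wrist'):
    f=grab(n); save(f,n+'0.png'); np.savez('/tmp/'+n+'0.npz',**{k:v for k,v in f.items()})
    print(n,f['f'],f['cx'],f['cy'],-f['t']@f['R'],f['R'].round(2).tolist(),(f['range_z']>0).mean())
print(bot.get_state())
E
```

```text
pics
top 489.18427217722433 254.99276273149923 191.18935175572577 [ 0.31004128 -0.00967901  1.6749595 ] [[-0.01, -1.0, -0.01], [-0.99, 0.01, -0.12], [0.12, 0.01, -0.99]] 0.9959004720052084
side 372.30398499042457 260.08377752188846 185.27679987792516 [0.29860075 0.71567931 0.8891083 ] [[-0.96, -0.28, 0.01], [-0.2, 0.68, -0.7], [0.19, -0.68, -0.71]] 0.9956715901692709
wrist 306.28340681757527 253.58628091034575 192.1511649944361 [0.1375767  0.66691772 0.38284519] [[0.32, 0.95, -0.0], [0.9, -0.3, 0.32], [0.3, -0.1, -0.95]] 0.9960378011067709
{'time': 0.15, 'qpos': array([ 6.92200940e+01,  1.51596700e+01,  9.19618208e+01, -1.46740082e-03,
        7.29797477e+01, -2.11572965e+00]), 'joint_velocities': array([-0.03625836, -0.1321886 , -0.12387799, -0.04126162, -0.06307301,
        0.00623605]), 'tau': array([-6.28730431e-04, -5.02855110e+01, -3.57465971e+01,  7.29069812e-02,
        2.52771081e-02, -1.16378878e-04]), 'tool_pos': array([0.21584408, 0.63897544, 0.23768278]), 'tool_rot': array([[-9.47412946e-01,  3.20013038e-01, -6.03978724e-04],
       [ 3.20013605e-01,  9.47411492e-01, -1.66069328e-03],
       [ 4.07728834e-05, -1.76664372e-03, -9.99998439e-01]]), 'wrist_force': array([0.5439975 , 0.19994484, 0.20392804]), 'moment': array([-0.03178616,  0.00182644, -0.04752284]), 'grip_width': 0.08795196503926694}
```

View pics/top0.png

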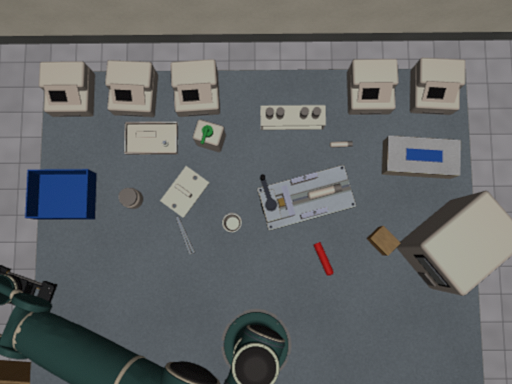

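View pics/side0.png

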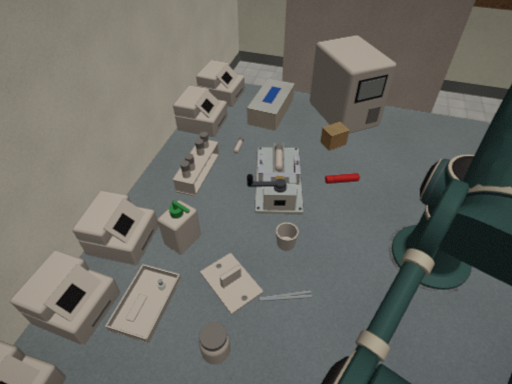

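View pics/wrist0.png

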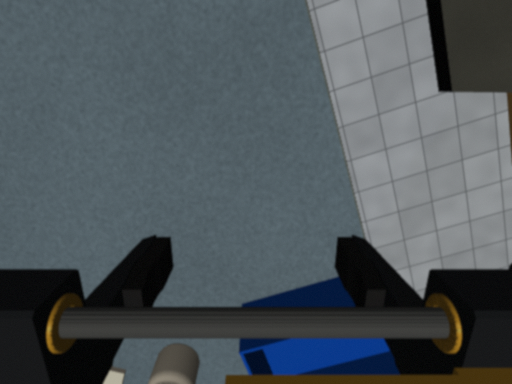

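Candidates for the tube in the top view: the white tube in the trough at (322,191), the small white tube on the bench at (341,144), the red tube at (323,259) and the rack tubes at (270–317,113). By the description it should be the one in the trough. I'll check that in a close crop.

```bash
python3 - <<'E'
import numpy as np,cv2
f=np.load('/tmp/top0.npz'); im=f['frame'][:,:,::-1]
a=cv2.resize(im[130:240,250:365],None,fx=5,fy=5,interpolation=cv2.INTER_CUBIC)
cv2.imwrite('pics/c1.png',a)
a=cv2.resize(im[110:260,110:260],None,fx=3.8,fy=3.8,interpolation=cv2.INTER_CUBIC)
cv2.imwrite('pics/c2.png',a)
f=np.load('/tmp/side0.npz'); im=f['frame'][:,:,::-1]
a=cv2.resize(im[130:225,225:345],None,fx=6,fy=6,interpolation=cv2.INTER_CUBIC)
cv2.imwrite('pics/c3.png',a)
E
```

```text
(no output)
```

View pics/c1.png

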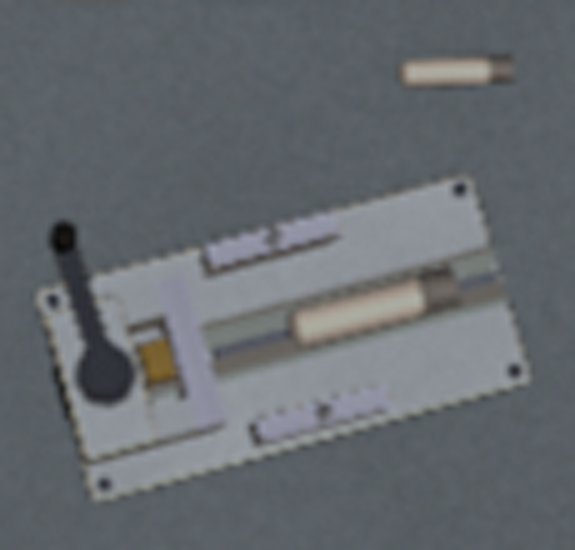

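View pics/c2.png

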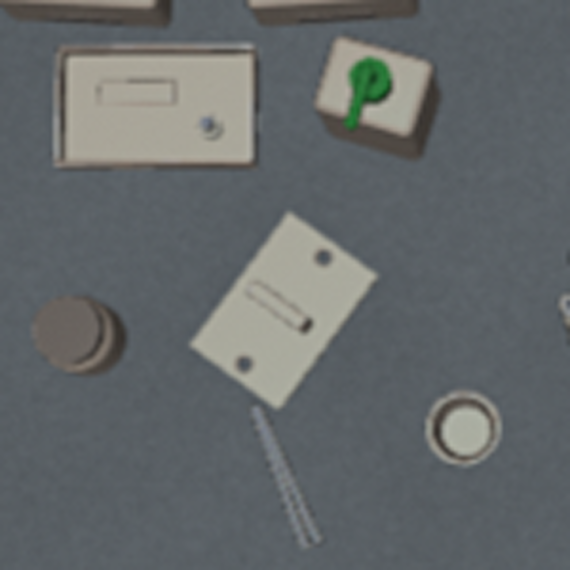

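View pics/c3.png

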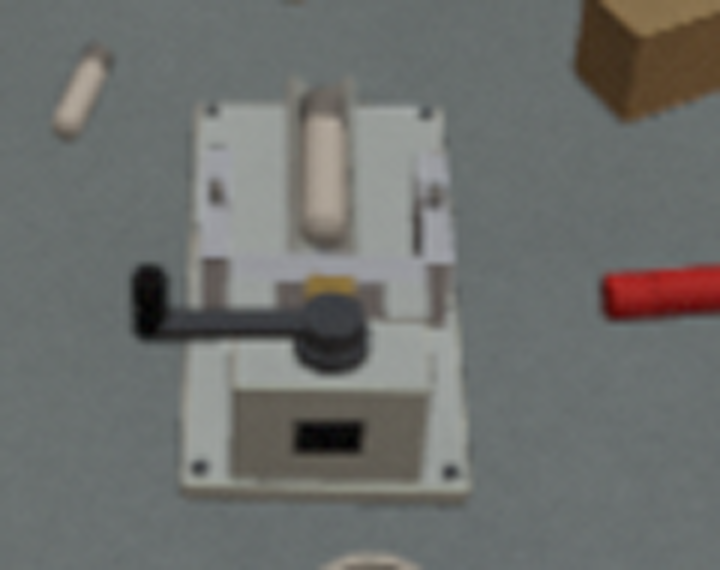

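```bash
python3 - <<'E'
from h import *
for n in('top','side'):
    f=dict(np.load('/tmp/%s0.npz'%n)); p=cloud(f); im=f['frame'].astype(int)
    X,Y,Z=p[...,0],p[...,1],p[...,2]
    print(n,'table z',np.nanmedian(Z[(abs(X-.45)<.03)&(abs(Y-.0)<.05)]))
    # mixer base
    c=ray(f,305,197,0.016) if n=='top' else ray(f,280,180,.05)
    m=(np.hypot(X-c[0],Y-c[1])<.2)&(Z>.009)&(Z<.024)
    k,l,s,_=cv2.connectedComponentsWithStats(m.astype(np.uint8))
    m2=(np.hypot(X-c[0],Y-c[1])<.24)&(Z>.009)
    k,l,s,_=cv2.connectedComponentsWithStats(m2.astype(np.uint8)); i=1+s[1:,4].argmax()
    q=p[(l==i)&(Z<.024)][:,:2].astype(np.float32)
    r=cv2.minAreaRect(q); print('base',r, cv2.boxPoints(r).round(4).tolist())
    # tops of rails
    m=(np.hypot(X-c[0],Y-c[1])<.2)&(abs(Z-.068)<.006)
    k,l,s,_=cv2.connectedComponentsWithStats(m.astype(np.uint8))
    for i in range(1,k):
        if s[i,4]>15: print('z68',s[i,4],cv2.minAreaRect(p[l==i][:,:2].astype(np.float32)),np.median(Z[l==i]))
    m=(np.hypot(X-c[0],Y-c[1])<.25)&(Z>.132)&(Z<.15)
    print('post',m.sum(),p[m].mean(0))
    m=(np.hypot(X-c[0],Y-c[1])<.25)&(Z>.1)&(Z<.122)
    print('leverbar',m.sum(),cv2.minAreaRect(p[m][:,:2].astype(np.float32)))
    # guard
    c=ray(f,185,191,0.008) if n=='top' else ray(f,232,283,.01)
    m=(np.hypot(X-c[0],Y-c[1])<.12)&(Z>.004)
    k,l,s,_=cv2.connectedComponentsWithStats(m.astype(np.uint8)); i=1+s[1:,4].argmax()
    q=p[(l==i)&(Z<.014)][:,:2].astype(np.float32)
    print('guard',cv2.minAreaRect(q))
    q=p[(l==i)&(Z>.046)][:,:2].astype(np.float32)
    print('handle',cv2.minAreaRect(q),len(q))
E
```

```text
top table z 0.0029086332922136707
base ((0.48824480175971985, -0.170949324965477), (0.15122801065444946, 0.31482601165771484), 14.691981315612793) [[0.3752000033855438, -0.03790000081062317], [0.45500001311302185, -0.3424000144004822], [0.6013000011444092, -0.30399999022483826], [0.5214999914169312, 0.0005000000237487257]]
z68 108 ((0.5467777848243713, -0.15842950344085693), (0.01655486226081848, 0.08890692889690399), 15.769901275634766) 0.06730678610010185
z68 113 ((0.43137601017951965, -0.18991079926490784), (0.015729356557130814, 0.08991817384958267), 14.993658065795898) 0.06707353910909125
post 27 [ 0.54054003 -0.01961491  0.13924144]
leverbar 215 ((0.4957517683506012, -0.056047223508358), (0.11069316416978836, 0.08080413937568665), 17.649131774902344)
guard ((0.5103261470794678, 0.25211992859840393), (0.1135796383023262, 0.16854792833328247), 50.917877197265625)
handle ((0.5110187530517578, 0.24712438881397247), (0.059811290353536606, 0.013578584417700768), 54.306724548339844) 69
side table z 0.03673882307695246
base ((0.48842519521713257, -0.17479029297828674), (0.1499226242303
[... 327 characters left out ...]
279296875) 0.06837264816193571
z68 90 ((0.43103593587875366, -0.19257164001464844), (0.016415873542428017, 0.08793481439352036), 14.067510604858398) 0.06870567263644398
z68 94 ((0.4471983015537262, -0.024021293967962265), (0.09613778442144394, 0.009112771600484848), 16.2570858001709) 0.06769354289517794
post 32 [ 0.54053477 -0.02136164  0.14014668]
leverbar 273 ((0.486722469329834, -0.03569045290350914), (0.11606007069349289, 0.05954771116375923), 40.15129470825195)
guard ((0.5107588171958923, 0.23992398381233215), (0.11068040132522583, 0.1621960997581482), 51.84088134765625)
handle ((0.5116235613822937, 0.24364127218723297), (0.05935797467827797, 0.01593729667365551), 53.55696487426758) 135
```

Top crop: a white tube with a grey cap lies in the trough, nose toward the head. It is clearly larger than the white one on the bench at (341,144), so the choice holds. The lever is near open, pointing up in the picture, and the guard with its handle is at (185,191).

```bash
cat >> h.py <<'E'
def down(a):
    a=np.radians(a); y=np.array([np.cos(a),np.sin(a),0]); z=np.array([0,0,-1.]); x=np.cross(y,z)
    return np.stack([x,y,z],1)
E
python3 - <<'E'
from h import *
for n in('top','side'):
    f=dict(np.load('/tmp/%s0.npz'%n)); p=cloud(f)
    X,Y,Z=p[...,0],p[...,1],p[...,2]
    S=np.array([.4895,-.1757]) ; a=np.radians(105.2); xm=np.array([np.cos(a),np.sin(a)]); ym=np.array([-xm[1],xm[0]])
    u=(X-S[0])*xm[0]+(Y-S[1])*xm[1]-.015; v=(X-S[0])*ym[0]+(Y-S[1])*ym[1]
    m=(abs(v)<.02)&(u>-.17)&(u<.045)&(Z>.0515)
    print(n,'tube u',u[m].min(),u[m].max(),'v',np.median(v[m]),'ztop',np.nanpercentile(Z[m],95), m.sum())
    if n=='top':
      for nm,px in dict(jar=(130,198),disp=(208,135),cup=(232,223),carton=(384,240),dish=(151,138),forc=(185,236)).items():
        q=p[px[1]-2:px[1]+3,px[0]-2:px[0]+3].reshape(-1,3); print(nm,np.nanmedian(q,0).round(3))
o=np.array([.4895,-.1757])+.015*xm
P=o-.12*xm
for pos,a in [((P[0],P[1],.26),15.2),((.541,-.02,.125),-75),((.431,.04,.125),11),((.511,.245,.02),-36),((.489,-.176,.09),15.2)]:
    print(bot.solve_ik(list(pos),down(a)))
E
```

```text
top tube u -0.12558716963867458 -0.010646270280166736 v 0.00010015391574836208 ztop 0.06312837109492817 219
jar [0.481 0.411 0.085]
disp [0.677 0.152 0.138]
cup [0.402 0.082 0.004]
carton [ 0.34  -0.418  0.068]
dish [0.701 0.364 0.006]
forc [0.359 0.242 0.008]
side tube u -0.12989800993931536 -0.014535374517456397 v 0.0009311014419514871 ztop 0.060777382592655985 162
[-3.06155388e+01  4.86416124e+00  1.01586228e+02 -2.54444375e-14
  7.35496113e+01 -4.58155388e+01]
[-4.75339769e+00  6.46842138e+00  1.14821936e+02 -2.54444375e-14
  5.87096431e+01  7.02466023e+01]
[ 2.00450136e+00 -5.66219119e+00  1.27042872e+02 -2.54444375e-14
  5.86193195e+01 -8.99549864e+00]
[ 2.30971664e+01  1.67948519e+01  1.15449186e+02 -2.54444375e-14
  4.77559619e+01  5.90971664e+01]
[-2.25409034e+01  6.62782047e+00  1.18893406e+02 -2.54444375e-14
  5.44787734e+01 -3.77409034e+01]
```

```bash
cat >> h.py <<'E'
def mframe(o,ang):
    a=np.radians(ang); xm=np.array([np.cos(a),np.sin(a)]); ym=np.array([-xm[1],xm[0]])
    return lambda u,v,z: [*(o+u*xm+v*ym),z]
E
python3 - <<'E'
from h import *
S=np.array([.4895,-.1757]);a=np.radians(105.2);xm=np.array([np.cos(a),np.sin(a)]);o=S+.015*xm
M=mframe(o,105.2)
bot.goto(M(-.15,0,.2),down(15.2))
s=bot.get_state();print(s['time'],s['tool_pos'],s['wrist_force'])
f=grab('wrist');save(f,'w1.png');np.savez('/tmp/w1.npz',**f)
E
```

```text
3.6167 [ 0.52531003 -0.30535463  0.20003236] [-0.17895504  0.0683996  -0.35300374]
```

View pics/w1.png

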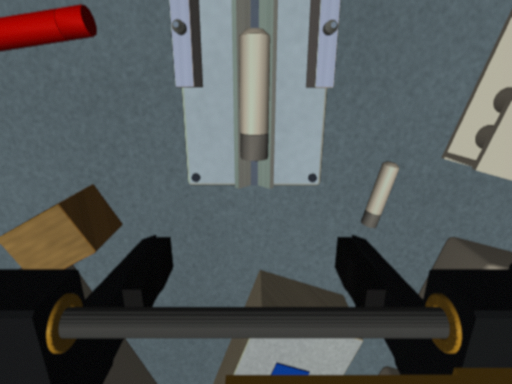

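The wrist view shows the trough along the column at about 254, the tube from nose (255,30) to cap end (254,160), stud tips at (180,27) and (331,27), and the base's rear edge at row 184.

```bash
cat > meas.py <<'E'
from h import *
S=np.array([.4895,-.1757]);a=np.radians(105.2);xm=np.array([np.cos(a),np.sin(a)]);o=S+.015*xm;ym=np.array([-xm[1],xm[0]])
def uv(p): d=p[...,:2]-o; return np.stack([d@xm,d@ym],-1)
E
python3 - <<'E'
from meas import *
f=dict(np.load('/tmp/w1.npz'));p=cloud(f);q=uv(p);Z=p[...,2];u,v=q[...,0],q[...,1]
# base edges at z~16 (edges v) as angle check
m=(abs(Z-.016)<.005)&(abs(v)<.1)&(u>-.2)&(u<0)
print('base z',np.median(Z[m]),'rear edge u',u[m].min(),'v range',v[m].min(),v[m].max())
r=cv2.minAreaRect(p[m][:,:2].astype(np.float32));print(r)
for s in(-1,1):
    m=(abs(Z-.068)<.004)&(v*s>.03)&(v*s<.09)&(u<.03)
    vv=v[m];uu=u[m];print('rail',s,'z',np.median(Z[m]),'v',np.percentile(vv,[1,99]),'u min',uu.min(), 'fit',np.polyfit(uu,vv,1))
m=(abs(v)<.02)&(Z>.05)&(u<.04);print('tube u',u[m].min(),u[m].max(),'v',v[m].min(),v[m].max(),'zmax',Z[m].max())
for px in[(180,27),(331,27)]:
    w=ray(f,*px,.085);print('stud',uv(w),w)
g=cv2.cvtColor(f['frame'],cv2.COLOR_RGB2BGR)
cv2.imwrite('pics/w1c.png',cv2.resize(g[0:60,150:360],None,fx=3.8,fy=3.8,interpolation=cv2.INTER_CUBIC))
E
```

```text
base z 0.015436578413390648 rear edge u -0.16891628224902963 v range -0.07653187043932858 0.07367703270922123
((0.5091056823730469, -0.2422088086605072), (0.14999236166477203, 0.16888272762298584), 14.95538330078125)
rail -1 z 0.0674343961183571 v [-0.06918567 -0.053484  ] u min -0.06345770712853352 fit [ 0.00661938 -0.06072773]
rail 1 z 0.06733714178936352 v [0.05031311 0.06615807] u min -0.06345096246159622 fit [-0.01057308  0.05749984]
tube u -0.37484638865556386 -0.015382488219558368 v -0.019992293841348787 0.019985709045352556 zmax 0.2924271338660737
stud [-0.02049657  0.05478341] [ 0.43807425 -0.19536789  0.085     ]
stud [-0.02048474 -0.05986898] [ 0.54871259 -0.16529587  0.085     ]
```

View pics/w1c.png

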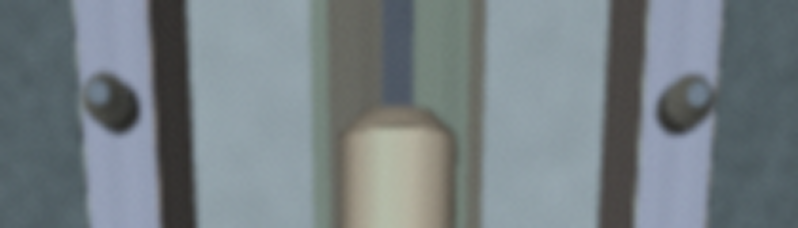

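```bash
python3 - <<'E'
from meas import *
o2=o-.002*xm-.0007*ym; M=mframe(o2,105.1)
bot.command_gripper(0.0,20)
bot.goto(M(-.156,0,.12),down(15.1))
bot.move_linear(M(-.156,0,.045),feed=.12)
s=bot.get_state();f0=s['wrist_force'];print(s['time'],s['grip_width'],f0)
def F():
    s=bot.get_state();d=s['wrist_force']-f0;return s['time'],(s['tool_pos'][:2]-o2)@xm,d[:2]@xm,d[2]
bot.move_linear(M(-.12,0,.045),feed=.08);print(np.round(F(),4))
bot.move_linear(M(-.044,0,.045),feed=.08);print(np.round(F(),4))
u=-.044
while u<-.018:
    u+=.002; bot.move_linear(M(u,0,.045),feed=.04); r=F(); print(np.round(r,4))
    if r[2]<-6: break
f=grab('wrist');save(f,'w2.png');np.savez('/tmp/w2.npz',**f)
E
```

```text
6.1583 0.0005953379880221338 [-0.27643735 -0.14572094  0.52821395]
[ 6.7583 -0.1194 -0.7138 -0.0461]
[ 7.8583 -0.0442  0.0668 -0.6419]
[ 8.1083 -0.0422 -0.6015 -0.8193]
[ 8.3583 -0.04    1.151  -1.1956]
[ 8.6083 -0.0378  0.1957 -0.3451]
[ 8.8583 -0.0358 -0.9843 -0.3806]
[ 9.1083 -0.0338 -0.5316 -0.6933]
[ 9.3583 -0.0329 -4.3509 -1.092 ]
[  9.6083  -0.0328 -10.1403  -1.0265]
```

View pics/w2.png

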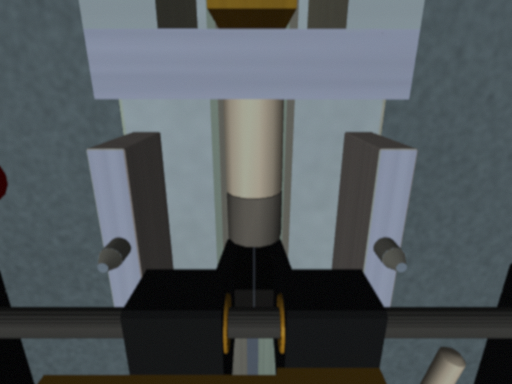

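```bash
python3 - <<'E'
from meas import *
f=dict(np.load('/tmp/w2.npz'));p=cloud(f);q=uv(p);Z=p[...,2];u,v=q[...,0],q[...,1]
m=(abs(Z-.09)<.004)&(abs(v)<.07);print('head front edge u',u[m&(u>0)].min(),np.median(Z[m&(u>0)]),'v',np.percentile(v[m&(u>0)],[0.5,99.5]))
for s in(-1,1):
    m=(abs(Z-.068)<.003)&(v*s>.045)&(v*s<.075)&(u<.06)&(u>-.06)
    print('rail u max',u[m].max(),'v',np.percentile(v[m],[1,99]),np.polyfit(u[m],v[m],1))
m=(abs(v+.001)<.004)&(Z>.056)&(u<.06);h=u[m];im=f['frame'].astype(int)
print('tube top',h.min(),h.max(),Z[m].max())
rr=[(r,im[r,253].tolist(),u[r,253].round(4),Z[r,253].round(4)) for r in range(185,262,3)]
for x in rr:print(x)
for px in[(105,264),(400,264)]: print('stud',uv(ray(f,*px,.085)))
E
```

```text
head front edge u 0.04645540028941875 0.08936813614310929 v [-0.0512529  0.0478912]
rail u max 0.026626373512756905 v [-0.0690708  -0.05326545] [ 0.01569846 -0.06078185]
rail u max 0.026934205110390862 v [0.05025108 0.06615759] [-0.01606393  0.05770986]
tube top -0.04291693609894766 0.05999878032725378 0.13883081072201683
(185, [163, 159, 144], np.float64(0.0085), np.float64(0.0595))
(188, [163, 159, 143], np.float64(0.0071), np.float64(0.0596))
(191, [162, 159, 142], np.float64(0.0053), np.float64(0.0584))
(194, [163, 159, 143], np.float64(0.004), np.float64(0.0587))
(197, [142, 138, 123], np.float64(0.0023), np.float64(0.0581))
(200, [85, 84, 78], np.float64(0.0011), np.float64(0.0589))
(203, [88, 85, 79], np.float64(-0.0003), np.float64(0.0592))
(206, [88, 85, 80], np.float64(-0.0019), np.float64(0.0588))
(209, [89, 85, 80], np.float64(-0.0034), np.float64(0.0589))
(212, [89, 87, 80], np.float64(-0.0047), np.float64(0.0594))
(215, [89, 87, 81], np.float64(-0.006), np.float64(0.0597))
(218, [90, 87, 81], np.float64(-0.008), np.float64(0.0586))
(221, [90, 87, 81], np.float64(-0.0093
[... 176 characters left out ...]
-0.0145), np.float64(0.0581))
(233, [87, 84, 79], np.float64(-0.0157), np.float64(0.0589))
(236, [87, 84, 80], np.float64(-0.0172), np.float64(0.0592))
(239, [86, 84, 79], np.float64(-0.0185), np.float64(0.0596))
(242, [85, 83, 77], np.float64(-0.0204), np.float64(0.0592))
(245, [81, 79, 74], np.float64(-0.0216), np.float64(0.0599))
(248, [31, 34, 37], np.float64(-0.0245), np.float64(0.0576))
(251, [28, 30, 33], np.float64(-0.0248), np.float64(0.0601))
(254, [27, 30, 34], np.float64(-0.0247), np.float64(0.0629))
(257, [27, 31, 35], np.float64(-0.0253), np.float64(0.0647))
(260, [29, 32, 36], np.float64(-0.027), np.float64(0.0645))
stud [-0.01616668  0.05679858]
stud [-0.01660642 -0.06053447]
```

The tube is home: the force rises sharply at the stop. The picture shows the white/cap boundary at (253,198) and the head front at row 99, so the cap end lies 69.7 mm behind the mouth against 70 mm expected. Next is the lever.

```bash
cat >> meas.py <<'E'
o3=o-.0033*xm-.0014*ym; A3=105.1; M3=mframe(o3,A3)
E
python3 - <<'E'
from meas import *
bot.move_linear(M3(-.045,0,.045),feed=.08)
bot.move_linear(M3(-.045,0,.2),feed=.25)
piv=np.array(M3(.118,0,0)[:2])
def P(th,z,r=.090):
    b=np.radians(A3-90)+th
    return [piv[0]+r*np.cos(b),piv[1]+r*np.sin(b),z]
def att(th): return down(np.degrees(np.radians(A3-90)+th)-90)
t0=.07
bot.goto(P(t0,.2),att(t0))
f=grab('wrist');save(f,'w3.png');np.savez('/tmp/w3.npz',**f)
p=cloud(f);Z=p[...,2];m=(Z>.134)&(Z<.148)&(np.hypot(p[...,0]-P(t0,0)[0],p[...,1]-P(t0,0)[1])<.03)
c=p[m].mean(0);print('post',m.sum(),c,P(t0,0),'r',np.linalg.norm(c[:2]-piv),'th',np.arctan2(*(c[:2]-piv)[::-1])-np.radians(A3-90))
print(bot.get_state()['time'])
E
```

```text
post 474 [ 0.54442899 -0.02264822  0.14048815] [np.float64(0.542083776223811), np.float64(-0.02065097230108788), 0] r 0.09160056258774611 th 0.04101150545251625
12.45
```

View pics/w3.png

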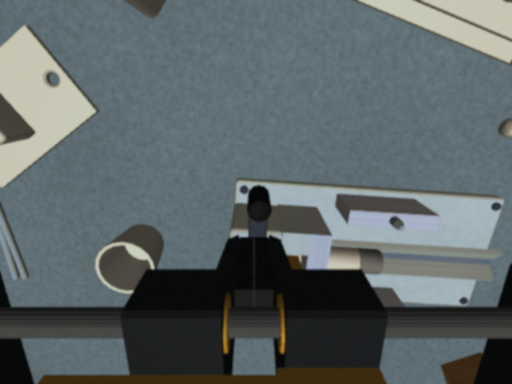

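The post is at pixel (259,203), at lever angle ≈0.04 rad and radius ≈91 mm. I'll cage it between the open fingers and swing it.

```bash
python3 - <<'E'
from meas import *
piv=np.array(M3(.118,0,0)[:2])
def P(th,z,r=.090):
    b=np.radians(A3-90)+th
    return [piv[0]+r*np.cos(b),piv[1]+r*np.sin(b),z]
def att(th): return down(np.degrees(np.radians(A3-90)+th)-90)
bot.command_gripper(.05,10)
bot.move_linear(P(.05,.2),att(.05),feed=.2)
bot.move_linear(P(.05,.119),feed=.15)
s=bot.get_state();print(s['time'],s['wrist_force'])
bot.command_gripper(.024)
s=bot.get_state();f0=s['wrist_force'];print(s['time'],s['grip_width'],f0)
def F(th):
    s=bot.get_state();d=s['wrist_force']-f0;b=np.radians(A3)+th
    return s['time'],th,d[0]*np.cos(b)+d[1]*np.sin(b),d[0]*np.sin(b)-d[1]*np.cos(b),d[2]
th=.05
for th in np.arange(.25,1.46,.2):
    bot.move_linear(P(th,.119),att(th),feed=.08); print(np.round(F(th),3))
while th<1.64:
    th+=.03; bot.move_linear(P(th,.119),att(th),feed=.05); r=F(th);print(np.round(r,3))
    if r[2]<-7: break
f=grab('wrist');save(f,'w4.png')
f=grab('side');save(f,'s4.png')
E
```

```text
14.2417 [ 1.42994565  0.62105034 -0.07572775]
14.8 0.023986322025418547 [ 1.23351364  0.6197957  -1.2872282 ]
[15.175  0.25  -0.604 -1.279  1.277]
[15.55   0.45   0.75  -2.319  1.935]
[15.925  0.65   0.405 -1.385  1.86 ]
[16.3    0.85   0.099 -0.962  0.874]
[16.675  1.05   1.083 -1.179  0.661]
[17.05   1.25   0.225 -0.153  1.99 ]
[17.425  1.45   1.037 -0.726  1.119]
[17.675  1.48   0.739 -0.678  1.781]
[17.925  1.51   0.557 -1.079  1.839]
[18.175  1.54  -0.343 -0.545  2.092]
[18.425  1.57  -7.018 -1.035 -5.373]
```

View pics/w4.png

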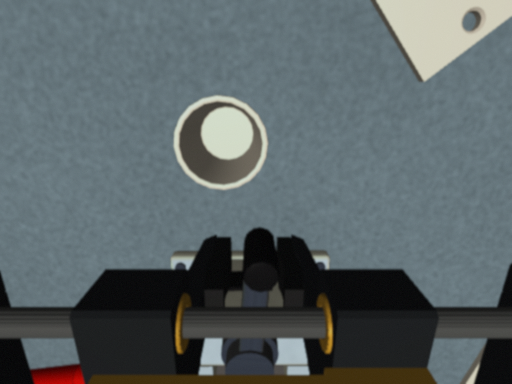

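View pics/s4.png

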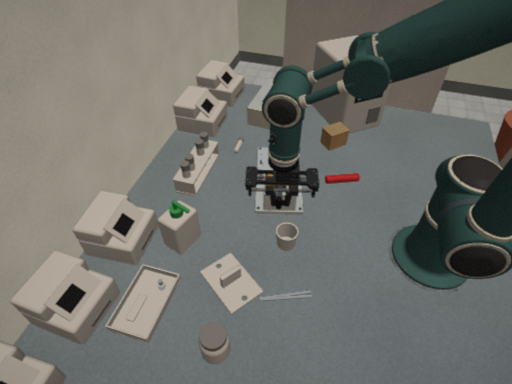

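Fingers cage the post at the end stop: 7 N at commanded 1.57 rad, less about 0.06 rad of play, so about 1.5 rad. The wrist picture shows the cup untouched at (225,140). Now the guard.

```bash
python3 - <<'E'
from meas import *
s=bot.get_state();pos=s['tool_pos']
piv=np.array(M3(.118,0,0)[:2]);b=np.radians(A3-90)+1.53
bot.move_linear([piv[0]+.09*np.cos(b),piv[1]+.09*np.sin(b),.119],feed=.05)
bot.command_gripper(.05)
q=bot.get_state()['tool_pos'];bot.move_linear([q[0],q[1],.21],feed=.2)
h=np.array([np.cos(np.radians(54)),np.sin(np.radians(54))]);g=np.array([.511,.246])-.08*h
bot.goto([g[0],g[1],.18],down(-36))
bot.command_gripper(.06)
f=grab('wrist');save(f,'w5.png');np.savez('/tmp/w5.npz',**f)
f=grab('top');save(f,'t5.png');np.savez('/tmp/t5.npz',**f)
print(bot.get_state()['time'],bot.get_state()['tool_pos'])
f=dict(np.load('/tmp/w5.npz'));p=cloud(f);Z=p[...,2]
m=(np.hypot(p[...,0]-.511,p[...,1]-.246)<.12)
e=m&(abs(Z-.0525)<.004);r=cv2.minAreaRect(p[e][:,:2].astype(np.float32));print('handle',e.sum(),r,np.median(Z[e]))
e=m&(abs(Z-.008)<.0035);
k,l,st,_=cv2.connectedComponentsWithStats(e.astype(np.uint8));i=1+st[1:,4].argmax()
r=cv2.minAreaRect(p[l==i][:,:2].astype(np.float32));print('plate',r,np.median(Z[l==i]))
f=dict(np.load('/tmp/t5.npz'));p=cloud(f);Z=p[...,2];m=(Z>.132)&(Z<.15)&(np.hypot(p[...,0]-piv[0],p[...,1]-piv[1])<.13)
c=p[m].mean(0);print('post',m.sum(),c,np.arctan2(*(c[:2]-piv)[::-1])-np.radians(A3-90))
E
```

```text
21.4917 [0.46411012 0.18108578 0.18019108]
handle 1157 ((0.5129712224006653, 0.24363400042057037), (0.05907551944255829, 0.013393113389611244), 54.631431579589844) 0.052118472902294224
plate ((0.5131346583366394, 0.2439025640487671), (0.09928460419178009, 0.15060201287269592), 53.927268981933594) 0.007448275708598372
post 27 [0.43742352 0.04157528 0.14028873] 1.5180542920168048
```

View pics/w5.png

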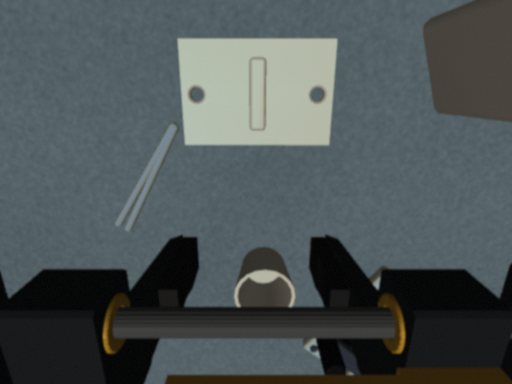

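View pics/t5.png

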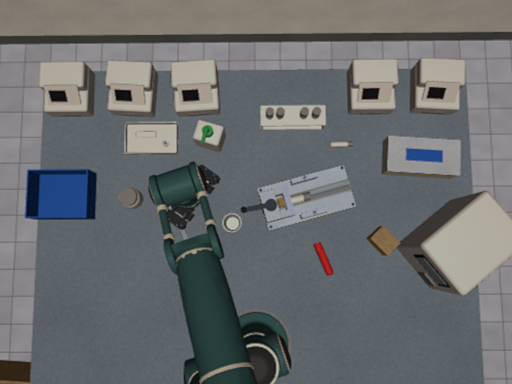

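The wrist view has the guard plate centred near (258,92), with holes at (196,94) and (317,94). The top view confirms the lever is closed (post at (245,209), 1.52 rad). Grasping the guard now.

```bash
python3 - <<'E'
from meas import *
g=[.5130,.2438]; R=down(54.2-90)
bot.move_linear([*g,.10],R,feed=.2)
bot.move_linear([*g,.022],feed=.12)
s=bot.get_state();print(s['time'],s['wrist_force'])
bot.command_gripper(.0,30)
s=bot.get_state();print(s['time'],s['grip_width'],s['wrist_force'],s['tool_pos'])
bot.move_linear([*g,.06],feed=.08)
bot.move_linear([*g,.19],feed=.2)
f=grab('wrist');save(f,'w6.png');np.savez('/tmp/w6.npz',**f)
s=bot.get_state();print(s['time'],s['grip_width'],s['wrist_force'],s['tool_pos'],s['moment'])
E
```

```text
23.0083 [ 0.73077608  0.37490635 -0.4542625 ]
23.7667 0.013879497163624221 [-0.34737122  0.40923981  1.98078094] [0.51304471 0.24376724 0.02201501]
25.2417 0.01386866041625784 [ 0.02286832  0.26088036 -2.74816264] [0.51162375 0.24321362 0.18777492] [-0.06282475  0.12145454 -0.0567072 ]
```

View pics/w6.png

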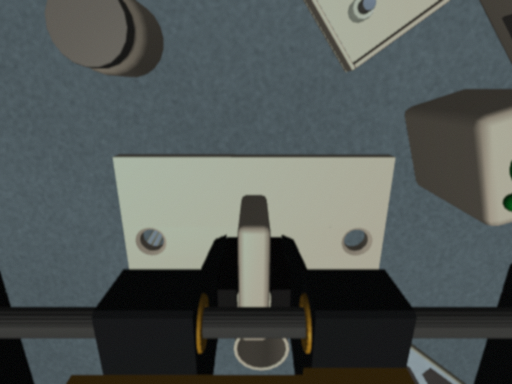

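```bash
python3 - <<'E'
from meas import *
s=bot.get_state();T=s['tool_pos'];R=s['tool_rot'];print(T,R.round(4).tolist())
f=grab('wrist');p=cloud(f);q=(p-T)@R
Z=q[...,2];x,y=q[...,0],q[...,1]
m=(abs(x)<.08)&(abs(y)<.085)&(Z>.004)&(Z<.03)
im=f['frame'].astype(int);m&=(im.sum(-1)>360)
print(m.sum(),'z plate top',np.median(Z[m]),'x',np.percentile(x[m],[.5,99.5]),'y',np.percentile(y[m],[.5,99.5]))
A=np.c_[x[m],y[m],np.ones(m.sum())];c,*_=np.linalg.lstsq(A,Z[m],rcond=None);print('plane',c)
# front edge slope
e=[(y[:,c][m[:,c]][0],x[:,c][m[:,c]].max()) for c in range(125,385,5) if m[:,c].sum()>5]
e=np.array(e);print('front edge',np.polyfit(e[:,0],e[:,1],1))
# holes
mm=m.astype(np.uint8)
for (c0,r0) in[(152,240),(356,240)]:
    w=(im[r0-18:r0+19,c0-22:c0+23].sum(-1)<400).astype(np.uint8)
    k,l,st,ce=cv2.connectedComponentsWithStats(w)
    i=1+st[1:,4].argmax();print('hole',st[i],ce[i]+[c0-22,r0-18])
    wz=np.median((p[m])[:,2]); w3=ray(f,*(ce[i]+[c0-22,r0-18]),wz-.004); print((w3-T)@R)
h=(im.sum(-1)>300)&(abs(x)<.05)&(abs(y)<.015)&(Z<-.025)&(Z>-.036);print('handle top',h.sum(),np.median(y[h]) if h.any() else 0,np.percentile(y[h],[1,99]),np.percentile(x[h],[1,99]),np.median(Z[h]))
E
```

```text
[0.51162375 0.24321362 0.18777492] [[0.585, 0.8111, -0.0035], [0.8111, -0.585, -0.0015], [-0.0032, -0.0019, -1.0]]
24538 z plate top 0.01468000221804779 x [-0.01747933  0.04999974] y [-0.0750741   0.07365172]
plane [-1.01304567e-03  4.09418098e-05  1.47080072e-02]
front edge [-0.00203336  0.04993544]
hole [  6   7  29  26 586] [150.00682594 241.05460751]
[-0.00174989 -0.06248325  0.01887929]
hole [  8   7  28  26 567] [355.44620811 241.28924162]
[-0.00191132  0.06014539  0.01864213]
handle top 2340 -0.0008506481622365335 [-0.0071537   0.00557181] [-0.00942237  0.02912884] -0.030068524625789704
```

The guard is held level (plane slope 0.001), with holes at (150,241) and (355,241). I'll carry it over and hover just above the stud tips to check through the holes.

```bash
cat >> meas.py <<'E'
o4=o-.0033*xm-.0021*ym; M4=mframe(o4,A3)
def go(u,v,z,feed=.1,n=2):
    # feedback-corrected move
    want=np.array(M4(u,v,z)); cmd=want.copy()
    for i in range(n):
        bot.move_linear(list(cmd),down(A3-90),feed=feed if i==0 else .03)
        T=bot.get_state()['tool_pos']; cmd=cmd+(want-T)
    return bot.get_state()
E
python3 - <<'E'
from meas import *
bot.move_linear([.5130,.2438,.215],feed=.15)
go(-.015,0,.215,feed=.2,n=1)
s=go(-.015,0,.125,feed=.12,n=2)
s=bot.get_state();print(s['time'],s['tool_pos'],M4(-.015,0,.125),s['wrist_force'],s['tool_rot'].round(4).tolist())
f=grab('wrist');save(f,'w7.png');np.savez('/tmp/w7.npz',T=s['tool_pos'],Rt=s['tool_rot'],**f)
g=f['frame'][:,:,::-1];cv2.imwrite('pics/w7c.png',np.hstack([cv2.resize(g[215:265,120:185],None,fx=6,fy=6,interpolation=cv2.INTER_CUBIC),cv2.resize(g[215:265,323:388],None,fx=6,fy=6,interpolation=cv2.INTER_CUBIC)]))
E
```

```text
29.025 [ 0.49220046 -0.17833565  0.12512432] [np.float64(0.49236648887793344), np.float64(-0.17834079920271653), 0.125] [ 0.60459451  0.50919011 -1.63768054] [[-0.2605, 0.9655, 0.0014], [0.9655, 0.2605, -0.0006], [-0.0009, 0.0012, -1.0]]
```

View pics/w7.png

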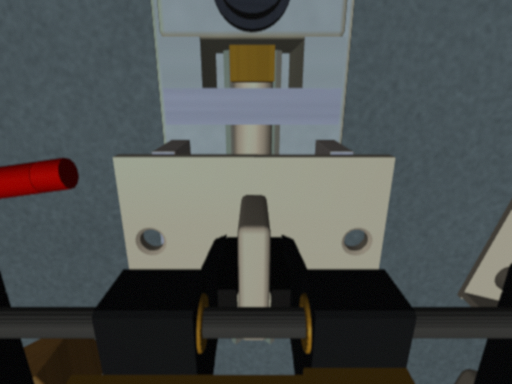

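View pics/w7c.png

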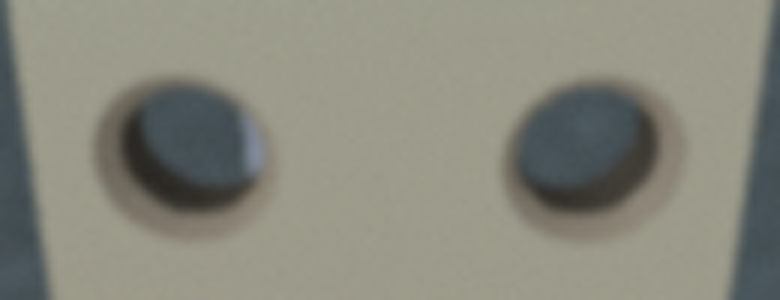

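```bash
python3 - <<'E'
from meas import *
f=dict(np.load('/tmp/w7.npz'));T=f['T'];R=f['Rt'];p=cloud(f);q=(p-T)@R
z=p[...,2];x,y=q[...,0],q[...,1]
m=(abs(x)<.08)&(abs(y)<.085)&(abs(z-.1105)<.004)&(f['frame'].astype(int).sum(-1)>360)
print('plate z',np.median(z[m]),'xmax',np.percentile(x[m],99.5),'y',np.percentile(y[m],[.5,99.5]))
m=(abs(z-.090)<.004)&(abs(y)<.07)&(x>.055)
print('head z',np.median(z[m]),'xmin',x[m].min(),'y',np.percentile(y[m],[.5,99.5]),'by x',[ (round(a,3),np.round([y[m&(abs(x-a)<.004)].min(),y[m&(abs(x-a)<.004)].max()],4).tolist()) for a in(.075,.1,.12)])
for s in(1,-1):
    e=(abs(z-.068)<.003)&(y*s>.04)&(y*s<.08)&(x>.02); print('rail',s,e.sum(),x[e].max(),np.percentile(y[e],[1,99]))
E
```

```text
plate z 0.11044611085203461 xmax 0.04980794327670853 y [-0.0739173   0.07474633]
head z 0.08939477621066089 xmin 0.06481922325557564 y [-0.04991085  0.0490561 ] by x [(0.075, [-0.0505, 0.0498]), (0.1, [-0.0506, 0.0499]), (0.12, [-0.0501, 0.0492])]
rail 1 93 0.04490559141669446 [0.05145621 0.06665045]
rail -1 91 0.04504207582068009 [-0.06782233 -0.05239347]
```

Guard and mixer seen together are aligned within 0.2 mm along x and about 0.8 mm off across y. I'll correct that and look again just above the tips.

```bash
python3 - <<'E'
from meas import *
s=go(-.015,.0008,.110,feed=.05,n=2)
s=bot.get_state();print(s['time'],s['tool_pos']-M4(-.015,.0008,.110),s['wrist_force'])
f=grab('wrist');save(f,'w8.png');np.savez('/tmp/w8.npz',T=s['tool_pos'],Rt=s['tool_rot'],**f)
g=f['frame'][:,:,::-1];cv2.imwrite('pics/w8c.png',np.hstack([cv2.resize(g[215:265,120:185],None,fx=6,fy=6,interpolation=cv2.INTER_CUBIC),cv2.resize(g[215:265,323:388],None,fx=6,fy=6,interpolation=cv2.INTER_CUBIC)]))
E
```

```text
29.7583 [ 0.00091645 -0.00036808  0.0011293 ] [-0.95121666 -0.25798997 -2.58284337]
```

View pics/w8c.png

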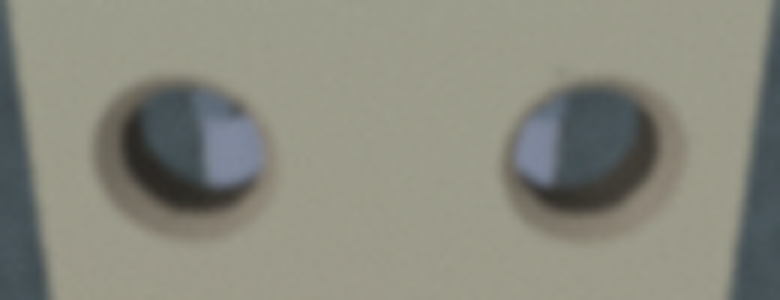

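```bash
python3 - <<'E'
from meas import *
f=dict(np.load('/tmp/w8.npz'));T=f['T'];R=f['Rt'];p=cloud(f);q=(p-T)@R
z=p[...,2];x,y=q[...,0],q[...,1]; im=f['frame'].astype(int)
zp=T[2]-.0147
m=(abs(x)<.08)&(abs(y)<.085)&(abs(z-zp)<.004)&(im.sum(-1)>360)
print('plate z',np.median(z[m]),zp,'xmax',np.percentile(x[m],99.5),'y',np.percentile(y[m],[.5,99.5]))
for px in[(153.3,238),(350.8,238)]: print('outer edge y',((ray(f,*px,.0675)-T)@R)[:2])
for c in (153,351):print([ (cc,im[238,cc].tolist()) for cc in range(c-5,c+6,2)])
m=(abs(z-.0895)<.003)&(abs(y)<.07)&(x>.055)
print('head',x[m].min(),'by x',[ (round(a,3),np.round([y[m&(abs(x-a)<.004)].min(),y[m&(abs(x-a)<.004)].max()],4).tolist()) for a in(.075,.1,.12)])
for s in(1,-1):
    e=(abs(z-.068)<.003)&(y*s>.04)&(y*s<.08)&(x>.02); print('rail',s,e.sum(),x[e].max(),np.percentile(y[e],[1,99]))
s=bot.get_state();print(s['tool_pos']-M4(-.015,.0008,.110),'pic',T-M4(-.015,.0008,.110))
E
```

```text
plate z 0.09648861181475059 0.09642930268081891 xmax 0.04969981308890777 y [-0.07380919  0.07481943]
outer edge y [-0.01234951 -0.06819028]
outer edge y [-0.01254917  0.06711508]
[(148, [71, 82, 88]), (150, [70, 82, 86]), (152, [71, 82, 86]), (154, [112, 122, 136]), (156, [127, 136, 155]), (158, [128, 138, 158])]
[(346, [127, 135, 154]), (348, [125, 134, 154]), (350, [109, 116, 128]), (352, [73, 83, 88]), (354, [71, 82, 87]), (356, [72, 84, 89])]
head 0.06525166937896644 by x [(0.075, [-0.0506, 0.05]), (0.1, [-0.0507, 0.0497]), (0.12, [-0.05, 0.0489])]
rail 1 16 0.04564333217985246 [0.05214229 0.06578396]
rail -1 17 0.04569666450398474 [-0.06712921 -0.05358445]
[ 0.00083774 -0.0003429   0.00110523] pic [ 0.00091645 -0.00036808  0.0011293 ]
```

```bash
python3 - <<'E'
from meas import *
want=np.array(M4(-.015,.001,.110)); cmd=want.copy()
R=down(A3-90)
for i in range(3):
    bot.move_linear(list(cmd),R,feed=.03);bot.hold(.3)
    T=bot.get_state()['tool_pos'];e=want-T;print((e*1000).round(2));
    if np.abs(e[:2]).max()<.0003: break
    cmd+=e*.8
off=cmd-want
s=bot.get_state();f0=s['wrist_force'];print(s['time'],f0, s['moment'])
z=.108
while z>.086:
    w=np.array(M4(-.015,.001,z))+off
    bot.move_linear(list(w),feed=.03);bot.hold(.1)
    s=bot.get_state();d=s['wrist_force']-f0;T=s['tool_pos'];e=T-np.array(M4(-.015,.001,z))
    print(round(s['time'],2),'z',round(z,4),'T',round(T[2],4),'e',(e*1000).round(2),'F',d.round(2))
    if d[2]>5 or np.hypot(*d[:2])>6: break
    z-=.002 if z>.094 else .001
E
```

```text
[-0.    0.01 -0.02]
30.3583 [ 0.44260085  0.28209056 -2.55277211] [-0.06814802  0.06478371 -0.00369697]
30.71 z 0.108 T 0.1079 e [-0.04  0.02 -0.09] F [-0.68 -0.51  0.14]
31.06 z 0.106 T 0.1059 e [-0.04  0.03 -0.05] F [0.26 0.16 0.24]
31.41 z 0.104 T 0.104 e [-0.01 -0.01 -0.03] F [-0.5  -0.36  0.31]
31.76 z 0.102 T 0.1019 e [-0.05  0.03 -0.06] F [-0.37 -0.66  0.1 ]
32.11 z 0.1 T 0.0999 e [-0.04 -0.01 -0.05] F [-0.57 -0.96  0.56]
32.46 z 0.098 T 0.0979 e [-0.04  0.01 -0.05] F [-1.02  0.08  0.61]
32.81 z 0.096 T 0.096 e [-0.04 -0.   -0.05] F [-0.59  0.21  1.11]
33.16 z 0.094 T 0.0939 e [-0.05  0.02 -0.06] F [ 0.01 -0.26  0.08]
33.51 z 0.093 T 0.093 e [-0.01 -0.   -0.03] F [-0.57 -0.13 -0.16]
33.86 z 0.092 T 0.092 e [-0.02 -0.02 -0.02] F [ 0.29 -0.37 -0.39]
34.21 z 0.091 T 0.091 e [-0.03  0.01 -0.04] F [-0.81 -0.55 -0.29]
34.56 z 0.09 T 0.0901 e [ 0.07 -0.02  0.05] F [ 0.59 -0.3   0.47]
34.91 z 0.089 T 0.09 e [ 0.07 -0.05  1.  ] F [-3.13  1.84  7.73]
```

Studs entered freely, with contact at the rails at T z = 90.0 mm and 7.7 N. I'll ease off, release, retreat and look.

```bash
python3 - <<'E'
from meas import *
bot.move_linear(M4(-.015,.001,.0901),feed=.03);bot.hold(.1)
print(bot.get_state()['wrist_force'])
bot.command_gripper(.045)
bot.move_linear(M4(-.015,.001,.15),feed=.1)
bot.move_linear(M4(-.10,.001,.24),feed=.2)
f=grab('wrist');save(f,'w9.png');np.savez('/tmp/w9.npz',**f)
f=grab('top');save(f,'t9.png');np.savez('/tmp/t9.npz',**f)
s=bot.get_state();print(s['time'],s['wrist_force'])
f=dict(np.load('/tmp/w9.npz'));p=cloud(f);q=uv(p);Z=p[...,2];u,v=q[...,0],q[...,1]
m=(abs(Z-.076)<.006)&(abs(v)<.09)&(u>-.09)&(u<.045)
A=np.c_[u[m],v[m],np.ones(m.sum())];c,*_=np.linalg.lstsq(A,Z[m],rcond=None);print('plane',c,'z',np.median(Z[m]))
r=cv2.minAreaRect(p[m][:,:2].astype(np.float32));print(r,uv(np.array(r[0])))
m=(abs(Z-.09)<.003)&(abs(v)<.07)&(u>.03);print('head u',u[m].min(),'v',np.percentile(v[m],[.5,99.5]))
E
```

```text
[ 0.71918925 -0.5900576  -0.21586445]
37.5 [ 0.1032805  -0.11425859 -0.47483498]
plane [ 5.41323881e-06 -2.36636490e-04  7.54476596e-02] z 0.07544420020223194
((0.4920276999473572, -0.17866703867912292), (0.1503712385892868, 0.10016041994094849), 15.018614768981934) [-0.01852598 -0.00166135]
head u 0.04578286925244954 v [-0.05114967  0.04753311]
```

View pics/w9.png

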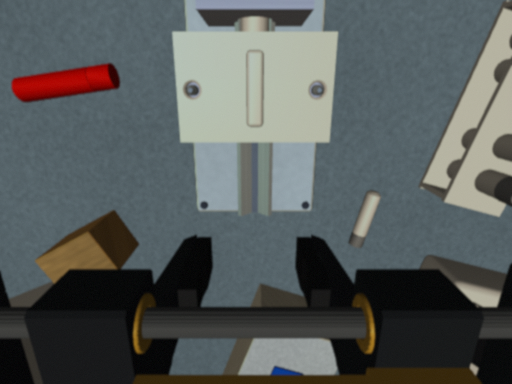

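View pics/t9.png

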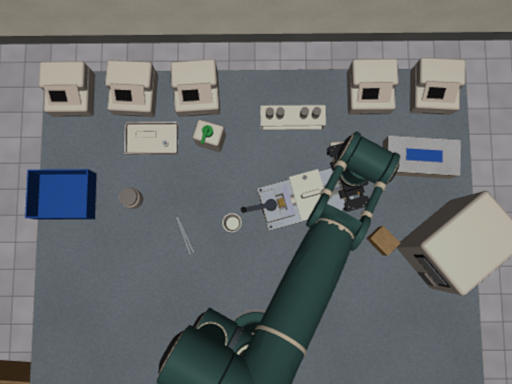

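```bash
python3 - <<'E'
from meas import *
piv=np.array(M3(.118,0,0)[:2])
f=dict(np.load('/tmp/t9.npz'));p=cloud(f);Z=p[...,2];m=(Z>.132)&(Z<.15)&(np.hypot(p[...,0]-piv[0],p[...,1]-piv[1])<.13)
c=p[m].mean(0);print('post',m.sum(),c,np.arctan2(*(c[:2]-piv)[::-1])-np.radians(A3-90))
# tube cap boundary in w7 (after clamping): white/grey not visible; visible part check
f=dict(np.load('/tmp/w7.npz'));p=cloud(f);q=uv(p);m=(abs(q[...,1]+.0015)<.006)&(abs(p[...,2]-.059)<.004);print('tube visible u',q[...,0][m].min(),q[...,0][m].max(),np.median(p[...,2][m]))
bot.close_job()
E
```

```text
post 26 [0.43757452 0.04145441 0.14252344] 1.5167471396676544
tube visible u 0.02247143419859154 0.0697611402287486 0.05777654070258106
the job is handed in; nothing more can be done
```

The tube is home and clamped, the guard sits flat on its studs, and I handed the job in at about 37.5 s of the 72 s. There was no verdict.

- **Tube:** I pushed it by its cap until the force rose to about 10 N at the stop. The cap end then measured 69.7 mm behind the mouth, against 70 mm expected. I did not measure the cap end again after clamping, because the guard hid it; only its front part was seen still in line.
- **Clamp lever:** I swung it with the fingers around its post until it met the end stop at about 7 N. The top camera read 1.52 rad, both right after the swing and at the end.
- **Guard:** I carried it level, checked its alignment with the rails, and lowered it. The studs entered freely and contact peaked at about 8 N before I released it.
    - **Last wrist view:** studs in both holes, the plate level within 0.001 rad and turned less than 0.01 rad. The centre was about 0.7 mm along and 0.1 mm across from its seat, with the underside near 67.5 mm.
- **Bystanders:** none looked moved in the final top picture. I did not measure their positions, and the arm was clear of everything.

The cameras disagreed by up to about 4 mm on absolute positions. I therefore placed the guard by measuring it and the mixer together in the wrist view.

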